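# Index the specimen carousel and set its brake

## Robot

A 6-joint arm with a two-finger parallel gripper is mounted at the origin on a cart in front of the work surface, level with it; the furniture and walls round the work are solid. World frame = base frame: x ahead of the robot, y to its left, z up, the work surface at z = 0. Lengths are in m, angles in rad, forces in N, time in s.
With the tool pointing down it reaches from about 0.375 to 0.75 m from the base axis. Payload 9 kg.
Tool frame: the origin (TCP) lies midway between the tips of the shut fingers; the grasp point (between the pads) lies 19 mm behind it; x points along the fingers, y is the direction in which the jaws open and shut, and the axes are right-handed (so a half turn about x gives the same grasp; the last joint's range is limited). The gripper opens to 85 mm and grips with 20 to 120 N. Pads are 22 mm wide; open, the fingers measure 114 mm over their backs; the gripper's body (76 mm by 85 mm) begins 54 mm behind the grasp point. The pads swing forward as they close: fully open they stand 13 mm farther back than shut.
Start: joints at [-1.392, 0.104, 0.097, 1.564, 0, 1.353], TCP at [0.232, -0.553, 0.231] pointing down, gripper open.
Joint ranges: [-2.99, 2.99], [-0.84, 1.86], [-1.1, 1.16], [-1.84, 2.11], [-1.51, 1.56], [-3.14, 3.14]. Speed limits (rad/s): [2.22, 2.22, 2.57, 3.14, 3.14, 3.14].

## Interface

Orientations are given as [roll, pitch, yaw] about the fixed x, y, z axes, in that order (R = Rz(yaw) Ry(pitch) Rx(roll)).
In Python, from station import * gives the robot as it stands.
- The arm moves only by the tool carry_out, never from a script. Its argument "series" is a list of rows, each a list of 3 entries, a list of its own where there are three numbers: the shift along the tool's x, y, z in mm, then the turn, a rotation vector about the tool's x, y, z in degrees, then the finger opening in mm, from 0 to 85.4. In form: [[[tx, ty, tz], [ax, ay, az], hand], ...]. A call has 1 to 12 rows; each row is the pose to reach, as a shift and turn from the pose commanded when the call began, along the tool's axes at that moment; what a row does not reach only later rows make up. A row lasts 1/12 s, in which the tool goes at most 41.7 mm and 7.16 degrees, less where a joint would pass 70% of its speed; a pose out of reach is approached as far as the arm can. A call with a gripper value outside its range is refused whole. The fingers move at their own pace and stop on an object; "squeeze" is the grip in N (left out, the last holds). Time passes only in rows, so rows that repeat a pose let the fingers close. It gives the time, the measured TCP pose, the force and the opening at its end, in the units of the state.
- get_state(): the state, without advancing time (a new reading comes with each control period).
- camera(name): name is "side" or "top" or "wrist"; returns (picture, depth): 480x640x3 uint8, red, green, blue; 480x640 float32, m along the optical axis (not along the pixel's ray), 0 where there is no reading.
- get_calibration(name): a dict with "camera_matrix" (3x3 intrinsics, pixels), "view" (4x4, takes a point from world to camera coordinates). Camera axes: x right, y up, looking along -z (the intrinsics and any distortion apply to the point x, -y, -z); pixel columns grow to the right and rows downward; lengths in m; the calibration is good to about 2 mm. The wrist camera is an equidistant fisheye: a pixel r from the principal point sees the ray r / f radians off the axis. A picture is of the moment at which its call begins: read the wrist's pose just before it. get_calibration takes no time and is no camera call; for the wrist camera it gives the pose at the moment of the call.
- finish_job(): hands the job in, once; it reports no verdict.
The state is a dict: "time": time; "joint_pos": joint angles; "joint_vel": joint speeds; "joint_efforts": joint torques, N m; "eef_pos": TCP position; "orientation": TCP orientation; "wrist_force": force on the tool from outside, world axes, zero at the start; "torque": the same for the moment, N m; "gripper_width": finger opening in m.
Only numpy, scipy, OpenCV 4.12 (cv2) and the standard library are available. Lean on these libraries where they do the work, as an engineer would, in place of code of your own. Each camera call takes 0.05 s, during which the arm holds its last target.

## Task

Turn the specimen carousel by pushing on its spokes with a fingertip until the tray with the square test block stands right in front of the fixed pointer, and then push the brake lever outward, away from the carousel, fully to its end stop. Nothing is gripped or lifted: do not touch the three test blocks, do not turn the carousel any more once the brake lever has been moved, and leave everything else on the bench where it stands.

Things in the scene. Friction and masses are not known exactly. Their poses are not given: they have to be found in the camera images.
- stand: fixed grey stand of the carousel: round foot 156 mm across under the turning part. Origin at bench height (z = 0) on the vertical turning axis. Its +x axis points to the pointer: a small dark cone on a grey post (20 x 24 mm, 57 mm high, centred 162 mm from the axis). Its -y side carries the bracket of the brake lever, 12 mm high, reaching 190 mm from the axis. The stand's position and yaw vary
- pointer_tip (a point): tip of the fixed pointer cone, 133 mm from the turning axis along the stand's +x, 48 mm above the bench; it points at the axis
- station (a point): fixed spot on the line from axis to pointer, 85 mm from the axis: the middle of the square tray belongs over it
- hub (a point): point on the vertical turning axis, 49 mm up, inside the carousel's hub (64 mm across, its top cap 69 mm above the bench)
- square_tray (a point): middle of the floor of the square tray on the carousel: 85 mm from the axis, floor 44 mm above the bench, tray 60 x 60 mm outside, underside 40 mm and rim 50 mm above the bench, inside 54 mm wide. The two other trays are round, 60 mm across, with their middles at the same radius and height, 120 and 240 degrees round from it
- spoke_1 (a point): centre of the black ball (19 mm) at the end of the first spoke, 60 degrees anticlockwise (seen from above) from the square tray. The three spokes are plain level steel rods, 11 mm thick, axis 49 mm above the bench, reaching from the hub to a ball centre 127.5 mm from the axis (137 mm to its outermost point)
- spoke_2 (a point): the same for the second spoke, 180 degrees from the square tray. The spokes stand half-way between the trays; beneath them lie only the foot (within 78 mm of the axis), the bracket and the pointer's arm, all about 12 mm high
- spoke_3 (a point): the same for the third spoke, 300 degrees anticlockwise from the square tray
- carousel (a joint): turning angle of the carousel, rad, 0 wherever it stood at the start, growing anticlockwise from above; it turns freely both ways with a friction of 0.12 N m (about 1 N at a ball) and stays where it is left. It can be turned in several pushes. The tall tester to its left has a level bar at y = 0.13 to 0.2, 0.2 m up, so the side nearer the robot gives more room
- brake (a joint): brake lever angle, rad: 0 = released (as at the start, up to 0.1), 0.8 = on, at its end stop; it grows anticlockwise from above, as the ball swings outward, away from the carousel. Friction 0.08 N m (about 1 N at the ball), no spring: it stays where it is left. In this model the lever does not itself hold the carousel
- brake_pivot (a point): point on the vertical pivot axis of the brake lever, 51 mm above the bench, 170 mm from the turning axis along the stand's -y (hub of the lever 32 mm across, top 59 mm above the bench). A tall tester stands to its right, from about y = -0.37 on and beyond x = 0.45, so keep the wrist to the left there
- brake_ball (a point): centre of the black ball (20 mm) at the end of the brake lever, 78 mm from the pivot, 51 mm above the bench; the lever's rod is 11 mm thick. At joint 0 the lever points along the stand's -x, passing the carousel's side; at 0.8 it has swung 46 degrees away from the carousel
- block_square: loose square steel test block, 50 x 50 x 10 mm, lying in the square tray; origin at the centre of its underside, 44 mm above the bench. The two other blocks are round
- block_round_thick: loose round steel test block, 50 mm across, 15 mm thick, in a round tray, not to be touched; origin at the centre of its underside
- block_round_thin: loose round steel test block, 50 mm across, 10 mm thick, in the other round tray, not to be touched; origin at the centre of its underside
- bar_end: bystander: upright brown bar end, 32 mm across, 48 mm high, left of the carousel; origin at the centre of its underside
- loupe: bystander: black folding loupe 50 x 36 x 18 mm lying behind the brake's bracket; origin under its centre
- puck: bystander: black mounted specimen, 30 mm across, 16 mm high, at the front right; origin under its centre
- tape_roll: bystander: roll of tape 70 mm across, 18 mm high, at the front left; origin under its centre
- oil_bottle: bystander: oil bottle 48 mm across, 160 mm high, behind the carousel; origin under its centre
- tweezers: bystander: tweezers 124 mm long, lying at the far left of the bench; origin under their centre

How it is judged:
By the outcome, as a careful person would: the job done as asked, in the order asked, and still so for the second after the job is handed in, with the robot touching nothing.
It also fails if it takes over 72 s, if anything falls off the work surface, if the arm or the gripper's body presses on something with over 40 N, if the wrist force passes 120 N, or if a joint passes its speed limit or range.

## Working session

There is one attempt and no reset: what is moved stays moved. The work goes in short steps, Python scripts to look and compute and a tool call to move; the robot and the scene stay as the last step left them, time stands still between calls to the robot, and variables do not carry over. Pictures are saved under pics/ and viewed, and the job is handed in when it is done.

Besides the shell and the picture viewer there is one more tool, called after "Request:" in YAML: its name, and indented under it one key for each argument. carry_out: Moves the arm, as the interface text tells. Its arguments: {"type":"object","properties":{"series":{"type":"array","items":{"type":"array"}},"squeeze":{"type":"number"}},"required":["series"]}

```bash
mkdir -p pics; ls
python3 - <<'E'
from station import *
import cv2,numpy as np
print(get_state())
for n in("side","top"):
    p,d=camera(n); cv2.imwrite(f"pics/{n}0.png",p[:,:,::-1]); np.savez(f"{n}0.npz",p=p,d=d)
    c=get_calibration(n);print(n,c)
E
```

```text
pics
{'time': 0.0, 'joint_pos': array([-1.39168045e+00,  1.04715679e-01,  9.64414788e-02,  1.56388215e+00,
        3.12092209e-05,  1.35311469e+00]), 'joint_vel': array([-7.84619900e-05,  6.81638877e-04,  6.57777648e-05, -1.13695396e-03,
       -1.90152162e-04,  1.25989029e-03]), 'joint_efforts': array([ 2.91331206e-03, -5.56930232e+01,  5.03652155e+01,  1.68251758e-02,
       -3.62719165e-04, -6.52431922e-06]), 'eef_pos': array([ 0.2318468 , -0.55303288,  0.23049743]), 'orientation': array([-1.81142142,  1.56943594,  1.72696873]), 'wrist_force': array([ 0.12747375, -0.82219335, -0.12088929]), 'torque': array([ 0.04088413, -0.00254603, -0.00942488]), 'gripper_width': 0.08546616496754442}
side {'camera_matrix': array([[498.90303431,   0.        , 318.98994311],
       [  0.        , 498.90303431, 248.89793165],
       [  0.        ,   0.        ,   1.        ]]), 'view': array([[-0.5661408 , -0.82426593, -0.00838256,  0.3920426 ],
       [ 0.6778364 , -0.47130534,  0.56427749, -0.39874725],
       [-0.46906546,  0.31377851,  0.82554264, -1.01332445],
       [ 0.        ,  0.        ,  0.        ,  1.        ]])}
top {'camera_matrix': array([[507.02274921,   0.        , 327.41110744],
       [  0.        , 507.02274921, 241.957916  ],
       [  0.        ,   0.        ,   1.        ]]), 'view': array([[-0.01842431, -0.99977776, -0.01024585,  0.08116028],
       [ 0.99626109, -0.01922268,  0.08422784, -0.60080677],
       [-0.08440608, -0.0086557 ,  0.99639384, -1.27762867],
       [ 0.        ,  0.        ,  0.        ,  1.        ]])}
```

View pics/top0.png

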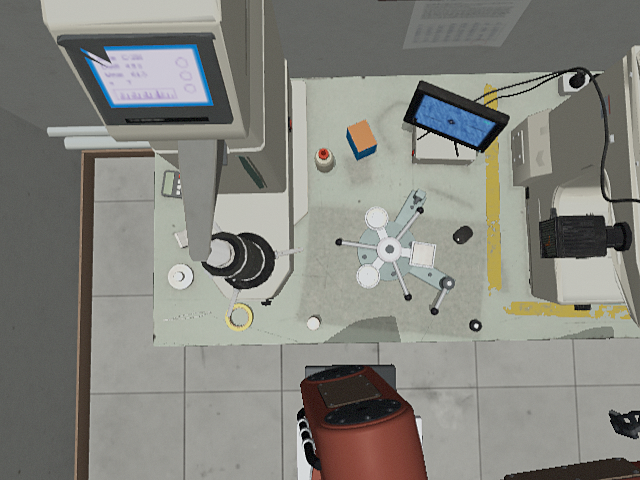

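View pics/side0.png

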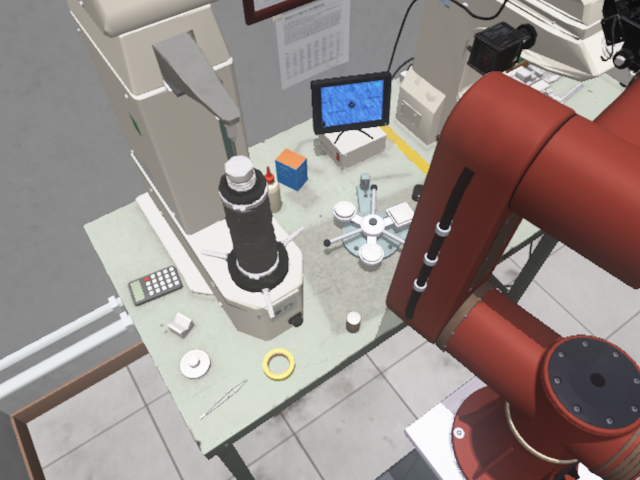

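Run:
```python
import cv2,numpy as np
p=np.load("top0.npz")['p'][130:330,220:440,::-1]
cv2.imwrite("pics/top0c.png",cv2.resize(p,None,fx=3,fy=3,interpolation=cv2.INTER_CUBIC)[:600,:])
```

```text
(no output)
```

View pics/top0c.png

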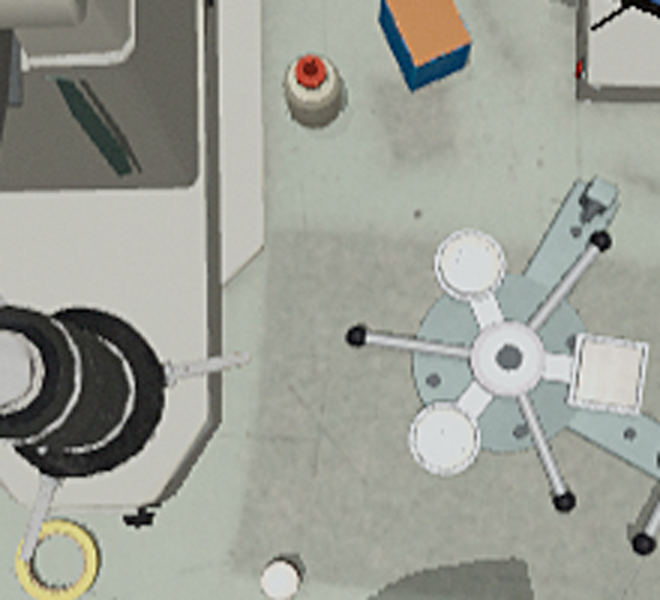

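The top view shows the hub at full-image px (389,249), the square tray at (423,254) on the right, the pointer post at about (420,195), and the brake ball at about (435,311). The tray needs roughly +65° anticlockwise, so next I'll measure it properly.

```bash
cat > h.py <<'E'
import numpy as np,cv2
from scipy.spatial.transform import Rotation as R
from station import *
def ray(c,uv,wrist=False):
    K=np.array(c["camera_matrix"]);V=np.array(c["view"])
    x=(uv[0]-K[0,2])/K[0,0];y=(uv[1]-K[1,2])/K[1,1]
    if wrist:
        th=np.hypot(x,y);s=np.sin(th)/th if th>1e-9 else 1.
        d=np.array([x*s,-y*s,-np.cos(th)])
    else: d=np.array([x,-y,-1.])
    Rm=V[:3,:3];o=-Rm.T@V[:3,3];return o,Rm.T@d
def atz(c,uv,z,wrist=False):
    o,d=ray(c,uv,wrist);return o+d*(z-o[2])/d[2]
def proj(c,P,wrist=False):
    K=np.array(c["camera_matrix"]);V=np.array(c["view"])
    q=V[:3,:3]@np.asarray(P)+V[:3,3];x,y,z=q[0],-q[1],-q[2]
    if wrist:
        r=np.hypot(x,y);th=np.arctan2(r,z);x,y=x/r*th,y/r*th
    else: x,y=x/z,y/z
    return np.array([K[0,0]*x+K[0,2],K[1,1]*y+K[1,2]])
def crop(p,u0,v0,w,h,f,name):
    cv2.imwrite(name,cv2.resize(p[v0:v0+h,u0:u0+w,::-1],None,fx=f,fy=f,interpolation=cv2.INTER_CUBIC))
E
python3 - <<'E'
from h import *
p=np.load("top0.npz")['p']; c=get_calibration("top")
crop(p,330,180,130,100,6,"pics/a.png"); crop(p,330,230,130,100,6,"pics/b.png")
f=lambda u,v:(220+(u-1)/3,130+(v-1)/3)
for n,u,v,z in[("hub",509,357,.069),("s1",600,241,.049),("s2",356,336,.049),("s3",565,501,.049),("sq",609,373,.05),("r1",470,263,.05),("r2",445,438,.05),("post",602,190,.057),("bb",643,543,.051)]:
    print(n,atz(c,f(u,v),z).round(4))
E
```

```text
hub [ 0.5789 -0.0837  0.069 ]
s1 [ 0.677  -0.1656  0.049 ]
s2 [0.6005 0.042  0.049 ]
s3 [ 0.4593 -0.1291  0.049 ]
sq [ 0.5652 -0.1692  0.05  ]
r1 [ 0.6603 -0.0553  0.05  ]
r2 [ 0.5134 -0.0306  0.05  ]
post [ 0.7191 -0.1673  0.057 ]
bb [ 0.4235 -0.1923  0.051 ]
```

View pics/a.png

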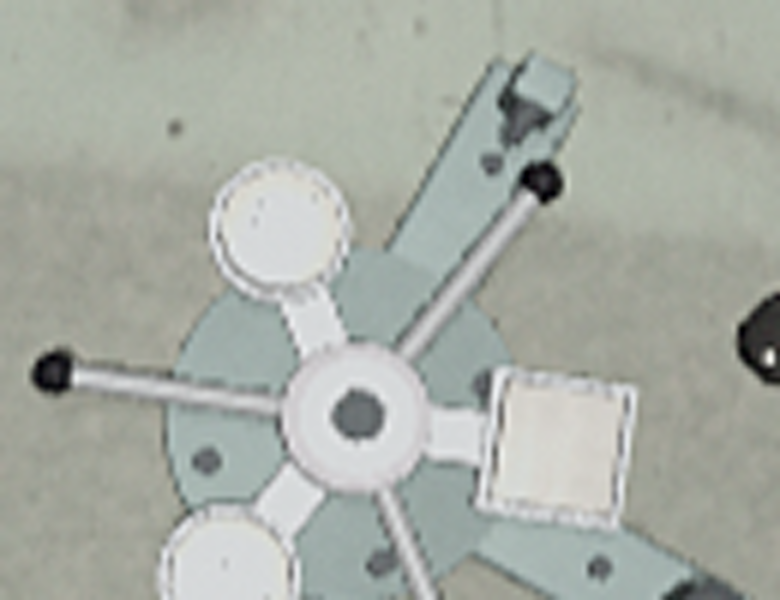

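View pics/b.png

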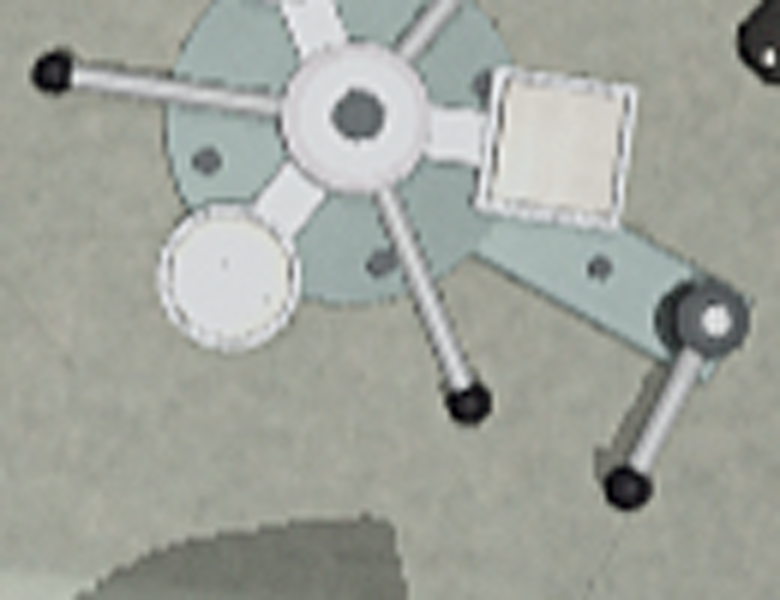

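Run:
```python
from h import *
c=get_calibration("top")
A=lambda x,y,z:atz(c,(330+(x-2.5)/6,180+(y-2.5)/6),z)[:2]
B=lambda x,y,z:atz(c,(330+(x-2.5)/6,230+(y-2.5)/6),z)[:2]
s=[A(540,182,.049),A(53,371,.049),B(469,402,.049)]
hub=A(358,415,.069); ctr=np.mean(s,0); print("hub",hub,"balls mean",ctr,[np.linalg.norm(q-ctr) for q in s])
H=(hub+2*ctr)/3
ang=lambda q:np.degrees(np.arctan2(*(q-H)[::-1]))
print("spokes",[ang(q) for q in s],"sq from spokes",[(ang(q)-o)%360 for q,o in zip(s,(60,180,300))])
sq=A(559,448,.052);print("sq",sq,ang(sq))
piv=B(712,320,.06);bb=B(628,487,.051);post=A(545,83,.057)
print("piv",piv,np.linalg.norm(piv-H),"yaw",ang(piv)+90,"post",post,np.linalg.norm(post-H),ang(post))
l=bb-piv;print("bb",bb,np.linalg.norm(l),"lever ang",np.degrees(np.arctan2(l[1],l[0])))
s=get_state();print(R.from_euler("xyz",s["orientation"]).as_matrix().round(3))
for u in range(8):pass
```

```text
hub [ 0.57871419 -0.08353749] balls mean [ 0.57926199 -0.08402454] [np.float64(0.12732269901728163), np.float64(0.12771574519466097), np.float64(0.1277764285575846)]
spokes [np.float64(-39.71444786153305), np.float64(80.06273579021368), np.float64(-159.52801272768716)] sq from spokes [np.float64(260.285552138467), np.float64(260.06273579021365), np.float64(260.47198727231284)]
sq [ 0.56445104 -0.16899173] -99.7502732543562
piv [ 0.4916304  -0.22823161] 0.16878937911512212 yaw -31.204575169384583 post [ 0.71801426 -0.1674843 ] 0.16215904432463987 -31.04289270325719
bb [ 0.42331259 -0.19289321] 0.07691635841561414 lever ang 152.64906502893788
[[-0.     0.386 -0.922]
 [ 0.001 -0.922 -0.386]
 [-1.    -0.001 -0.   ]]
```

```bash
cat >> h.py <<'E'
H=np.array([.5791,-.0839])
def pose(xy,z,yawdeg):  # tool down, tool y yaw
    a=np.radians(yawdeg);y=np.array([np.cos(a),np.sin(a),0]);x=np.array([0,0,-1.])
    return np.array([*xy,z]),np.stack([x,y,np.cross(x,y)],1)
def rel(target,s=None):
    s=s or get_state();R0=R.from_euler("xyz",s["orientation"]).as_matrix()
    return (R0.T@(target[0]-s["eef_pos"])*1000).round(1).tolist(),np.degrees(R.from_matrix(R0.T@target[1]).as_rotvec()).round(1).tolist()
def push(phi,off,r=.098,z=.036,dz=0):
    a=np.radians(phi);e=np.array([np.cos(a),np.sin(a)]);t=np.array([-e[1],e[0]])
    return pose(H+r*e-off*t,z,phi+180)
E
python3 - <<'E'
from h import *
t=push(-159.5,.036,z=.16);print(t);print(rel(t))
E
```

```text
(array([ 0.47469866, -0.08450012,  0.16      ]), array([[ 0.        ,  0.93667219,  0.35020738],
       [ 0.        ,  0.35020738, -0.93667219],
       [-1.        ,  0.        ,  0.        ]]))
([71.1, -338.2, -405.1], [-87.8, -0.1, 0.0])
```

Request:
carry_out:
  series:
    - [[0, -29, -34], [-7, 0, 0], 0]
    - [[0, -58, -69], [-14, 0, 0], 0]
    - [[5, -87, -104], [-22, 0, 0], 0]
    - [[10, -116, -139], [-30, 0, 0], 0]
    - [[15, -145, -174], [-37, 0, 0], 0]
    - [[20, -174, -208], [-45, 0, 0], 0]
    - [[30, -203, -243], [-52, 0, 0], 0]
    - [[40, -232, -278], [-60, 0, 0], 0]
    - [[50, -261, -313], [-67, 0, 0], 0]
    - [[60, -290, -347], [-74, 0, 0], 0]
    - [[65, -315, -377], [-81, 0, 0], 0]
    - [[71, -338, -405], [-88, 0, 0], 0]

```text
time: 1.1
eef_pos: [0.4598, -0.1124, 0.1653]
orientation: [-1.187, 1.571, -2.431]
wrist_force: [0.7, -0.6, 0.4]
gripper_width: -0.0001
```

Run:
```python
from h import *
print(rel(push(-159.5,.036,z=.16)),get_state()["joint_pos"])
c=get_calibration("wrist");p,d=camera("wrist");cv2.imwrite("pics/w1.png",p[:,:,::-1])
```

```text
([5.3, 23.1, -21.6], [-1.8, 0.0, 0.0]) [-5.17063131e-01 -2.91922222e-01 -3.95750528e-01  1.46699748e+00
 -8.24003819e-05  7.27322871e-01]
```

View pics/w1.png

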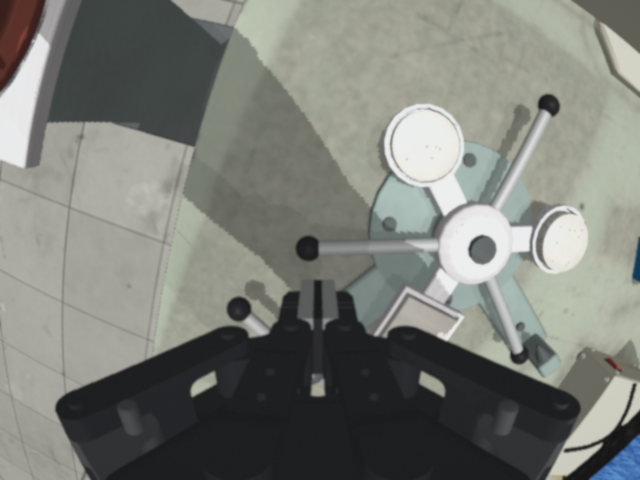

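Run:
```python
from h import *
s=get_state();print(s["eef_pos"],rel(push(-159.5,.036,z=.16),s),rel(push(-159.5,.036,z=.036),s))
```

```text
[ 0.46150247 -0.10603951  0.16397369] ([4.0, 19.6, -15.9], [-1.0, -0.2, -0.1]) ([128.0, 19.5, -15.4], [-1.0, -0.2, -0.1])
```

Request:
carry_out:
  series:
    - [[0, 0, 0], [0, 0, 0], 0]
    - [[0, 0, 0], [0, 0, 0], 0]
    - [[0, 0, 0], [0, 0, 0], 0]

```text
time: 1.4
eef_pos: [0.4592, -0.1151, 0.1659]
orientation: [-1.038, 1.57, -2.29]
wrist_force: [0.2, -0.5, 0.1]
gripper_width: -0.0001
```

Run:
```python
from h import *
s=get_state();print(s["eef_pos"],rel(push(-159.5,.036,z=.16),s),rel(push(-159.5,.036,z=.036),s))
```

```text
[ 0.4592202  -0.11513559  0.16592683] ([5.9, 24.3, -24.2], [-2.2, 0.0, 0.0]) ([129.9, 24.3, -24.3], [-2.2, 0.0, 0.0])
```

Request:
carry_out:
  series:
    - [[3, 12, -12], [-1, 0, 0], 0]
    - [[6, 24, -24], [-2, 0, 0], 0]
    - [[6, 24, -24], [-2, 0, 0], 0]
    - [[30, 24, -24], [-2, 0, 0], 0]
    - [[60, 24, -24], [-2, 0, 0], 0]
    - [[90, 24, -24], [-2, 0, 0], 0]
    - [[115, 24, -24], [-2, 0, 0], 0]
    - [[130, 24, -24], [-2, 0, 0], 0]
    - [[130, 24, -24], [-2, 0, 0], 0]
    - [[130, 24, -24], [-2, 0, 0], 0]

```text
time: 2.23
eef_pos: [0.474, -0.0853, 0.0359]
orientation: [-2.132, 1.57, 2.933]
wrist_force: [0.5, -0.7, 0.8]
gripper_width: -0.0001
```

Run:
```python
from h import *
s=get_state();print(s["eef_pos"],s["wrist_force"])
t0=push(-159.5,.036)
for i,(phi,off) in enumerate([(-159.5,.026),(-159.5,.017)]+[(-159.5+a,.0165) for a in range(4,68,4)]+[(-95.5,.0165),(-95.5,.0165)]):
    print(i+1,rel(push(phi,off),s))
```

```text
[ 0.47395744 -0.08525773  0.03588786] [ 0.52863465 -0.65737859  0.75345568]
1 ([-0.1, 1.0, 9.5], [-0.3, -0.0, 0.1])
2 ([-0.1, 1.1, 18.5], [-0.3, -0.0, 0.1])
3 ([-0.1, 0.2, 25.9], [-4.3, -0.0, 0.1])
4 ([-0.1, -0.2, 32.9], [-8.3, -0.0, 0.1])
5 ([-0.1, -0.1, 39.8], [-12.3, -0.0, 0.1])
6 ([-0.1, 0.4, 46.7], [-16.3, -0.0, 0.1])
7 ([-0.1, 1.5, 53.6], [-20.3, -0.0, 0.0])
8 ([-0.2, 3.0, 60.3], [-24.3, -0.0, 0.0])
9 ([-0.2, 5.0, 67.0], [-28.3, -0.0, 0.0])
10 ([-0.2, 7.5, 73.5], [-32.3, -0.1, 0.0])
11 ([-0.2, 10.4, 79.8], [-36.3, -0.1, 0.0])
12 ([-0.2, 13.7, 85.8], [-40.3, -0.1, 0.0])
13 ([-0.2, 17.5, 91.7], [-44.3, -0.1, 0.0])
14 ([-0.2, 21.6, 97.2], [-48.3, -0.1, 0.0])
15 ([-0.2, 26.1, 102.5], [-52.3, -0.1, 0.0])
16 ([-0.2, 31.0, 107.4], [-56.3, -0.1, 0.0])
17 ([-0.2, 36.2, 112.0], [-60.3, -0.1, 0.0])
18 ([-0.2, 41.8, 116.2], [-64.3, -0.1, 0.0])
19 ([-0.2, 41.8, 116.2], [-64.3, -0.1, 0.0])
20 ([-0.2, 41.8, 116.2], [-64.3, -0.1, 0.0])
```

Request:
carry_out:
  series:
    - [[0, 1, 7], [0, 0, 0], 0]
    - [[0, 1, 13], [0, 0, 0], 0]
    - [[0, 1, 18], [0, 0, 0], 0]
    - [[0, 0.5, 22], [-2, 0, 0], 0]
    - [[0, 0, 27], [-5, 0, 0], 0]
    - [[0, -0.2, 33], [-8, 0, 0], 0]
    - [[0, 0, 40], [-12, 0, 0], 0]
    - [[0, 0.4, 47], [-16, 0, 0], 0]
    - [[0, 1.5, 53.5], [-20, 0, 0], 0]
    - [[0, 3, 60], [-24, 0, 0], 0]
    - [[0, 4, 64], [-26, 0, 0], 0]
    - [[0, 4, 64], [-26, 0, 0], 0]

```text
time: 3.23
eef_pos: [0.5017, -0.1442, 0.0368]
orientation: [0.122, 1.569, -0.639]
wrist_force: [0.1, 0.3, -0.7]
gripper_width: -0.0
```

Run:
```python
from h import *
s=get_state();print(s["eef_pos"],s["wrist_force"])
for phi in range(-132,-94,4): print(phi,rel(push(phi,.0165),s))
p,d=camera("top");crop(p,300,180,200,150,4,"pics/t2.png")
p,d=camera("wrist");cv2.imwrite("pics/w2.png",p[:,:,::-1])
```

```text
[ 0.50166006 -0.14417706  0.03677079] [ 0.05110164  0.34252862 -0.73504243]
-132 ([0.8, -1.4, 0.8], [-1.6, 0.1, -0.0])
-128 ([0.8, -2.1, 7.7], [-5.6, 0.1, -0.0])
-124 ([0.8, -2.3, 14.6], [-9.6, 0.1, -0.0])
-120 ([0.8, -2.1, 21.5], [-13.6, 0.1, -0.0])
-116 ([0.8, -1.3, 28.4], [-17.6, 0.1, 0.0])
-112 ([0.8, -0.1, 35.2], [-21.6, 0.1, 0.0])
-108 ([0.8, 1.5, 42.0], [-25.6, 0.1, 0.0])
-104 ([0.9, 3.7, 48.6], [-29.6, 0.1, 0.0])
-100 ([0.9, 6.3, 55.0], [-33.6, 0.1, 0.0])
-96 ([0.9, 9.3, 61.2], [-37.6, 0.1, 0.0])
```

View pics/t2.png

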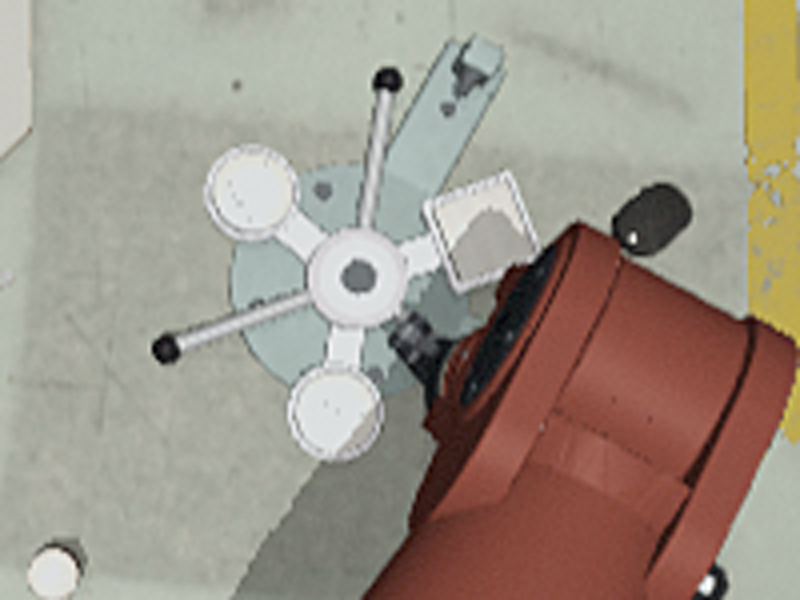

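View pics/w2.png

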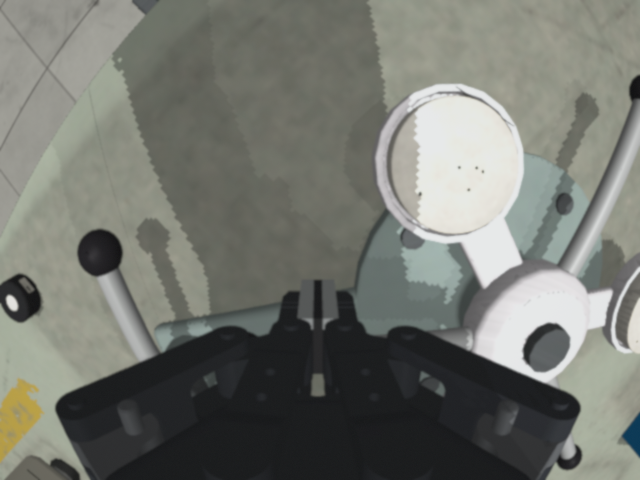

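Pushing works: the square tray is now at crop (482,232), pointer tip at about (460,90). I'll keep pushing along the arc.

Request:
carry_out:
  series:
    - [[0, -1.5, 2], [-2, 0, 0], 0]
    - [[0, -2, 7], [-5, 0, 0], 0]
    - [[0.5, -2.3, 14], [-9, 0, 0], 0]
    - [[0.8, -2, 21], [-13, 0, 0], 0]
    - [[0.8, -1.3, 28], [-17, 0, 0], 0]
    - [[0.8, 0, 35], [-21, 0, 0], 0]
    - [[0.8, 1.5, 42], [-25, 0, 0], 0]
    - [[0.8, 3.5, 48], [-29, 0, 0], 0]
    - [[0.8, 5, 52], [-32, 0, 0], 0]
    - [[0.8, 6.3, 55], [-33.6, 0, 0], 0]
    - [[0.8, 7, 57], [-35, 0, 0], 0]
    - [[0.8, 7, 57], [-35, 0, 0], 0]

```text
time: 4.33
eef_pos: [0.5471, -0.1772, 0.0353]
orientation: [-0.588, 1.57, -0.739]
wrist_force: [-0.2, -0.7, 1.0]
gripper_width: -0.0001
```

Run:
```python
from h import *
s=get_state();print(s["eef_pos"],s["wrist_force"])
for phi in (-98.5,-97,-95,-93,-92,-91): print(phi,rel(push(phi,.0165),s))
p,d=camera("top");crop(p,330,180,133,100,6,"pics/t3.png")
p,d=camera("side");crop(p,300,160,160,120,5,"pics/s3.png")
```

```text
[ 0.5470519  -0.17716794  0.03532632] [-0.16652151 -0.67464319  0.9928302 ]
-98.5 ([-0.7, -1.0, 1.4], [-0.1, 0.0, 0.0])
-97 ([-0.7, -1.4, 4.0], [-1.6, 0.0, 0.0])
-95 ([-0.7, -1.8, 7.4], [-3.6, 0.0, 0.0])
-93 ([-0.7, -2.1, 10.9], [-5.6, 0.0, 0.0])
-92 ([-0.7, -2.2, 12.6], [-6.6, 0.0, 0.0])
-91 ([-0.7, -2.3, 14.3], [-7.6, 0.0, 0.0])
```

View pics/t3.png

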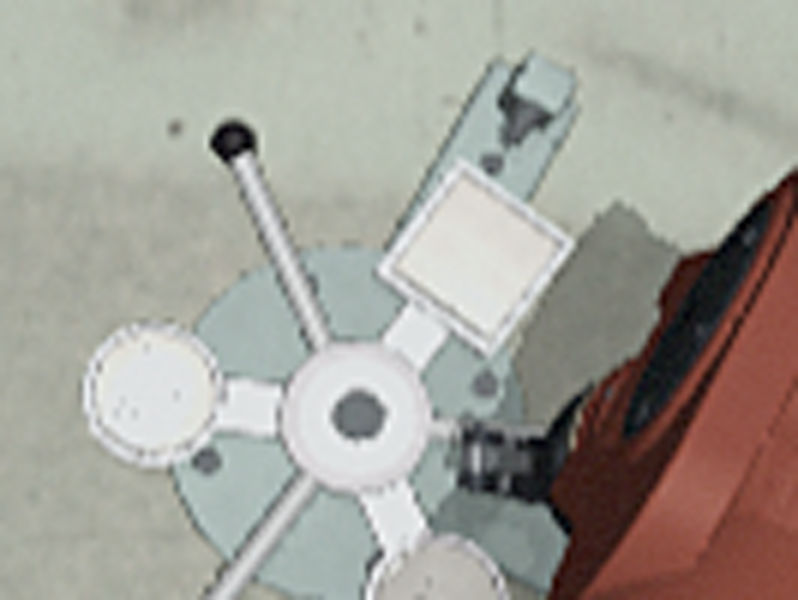

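View pics/s3.png

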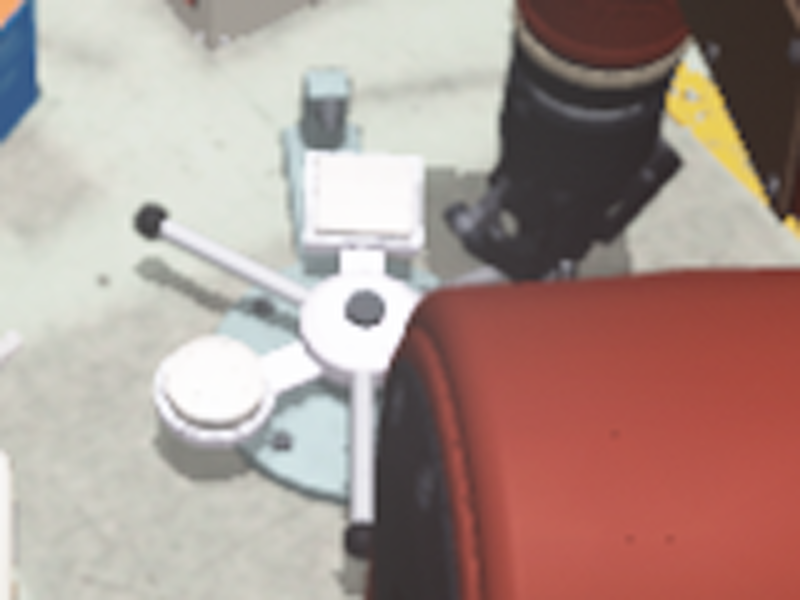

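Run:
```python
from h import *
c=get_calibration("top")
A=lambda x,y,z:atz(c,(330+(x-2.5)/6,180+(y-2.5)/6),z)[:2]
ang=lambda q:np.degrees(np.arctan2(*(q-H)[::-1]))
q=A(234,139,.049);print(np.linalg.norm(q-H),ang(q)-60, ang(A(477,258,.051)))
# cone: tip and base
print("tip",A(511,143,.048),np.linalg.norm(A(511,143,.048)-H),ang(A(511,143,.048)))
```

```text
0.12803435813048386 -38.39437701564499 -39.02864672786672
tip [ 0.69423809 -0.15386473] 0.13472877679695924 -31.285348086387774
```

Request:
carry_out:
  series:
    - [[0, -1, 3], [-1.5, 0, 0], 0]
    - [[-0.5, -1.5, 6], [-3, 0, 0], 0]
    - [[-0.7, -1.8, 8], [-4.2, 0, 0], 0]
    - [[-0.7, -2, 9.5], [-5.2, 0, 0], 0]
    - [[-0.7, -2, 10.2], [-5.2, 0, 0], 0]
    - [[-0.7, -2, 10.2], [-5.2, 0, 0], 0]
    - [[-0.7, -2, 10.2], [-5.2, 0, 0], 0]

```text
time: 5.02
eef_pos: [0.5567, -0.1806, 0.0359]
orientation: [-0.637, 1.57, -0.697]
wrist_force: [0.9, 0.1, -0.5]
gripper_width: -0.0001
```

Run:
```python
from h import *
s=get_state();print(s["eef_pos"],s["wrist_force"])
for phi in (-94,-93,-92,-91): print(phi,rel(push(phi,.0165),s))
p,d=camera("top");crop(p,330,180,133,100,6,"pics/t4.png");np.save("t4.npy",p)
p,d=camera("side");crop(p,300,160,160,120,5,"pics/s4.png")
```

```text
[ 0.55670774 -0.18062408  0.03592196] [ 0.91458881  0.14510735 -0.46513625]
-94 ([-0.1, 0.1, -0.9], [0.5, 0.0, 0.0])
-93 ([-0.1, -0.2, 0.8], [-0.5, 0.0, 0.0])
-92 ([-0.1, -0.5, 2.5], [-1.5, 0.0, 0.0])
-91 ([-0.1, -0.7, 4.2], [-2.5, 0.0, 0.0])
```

View pics/t4.png

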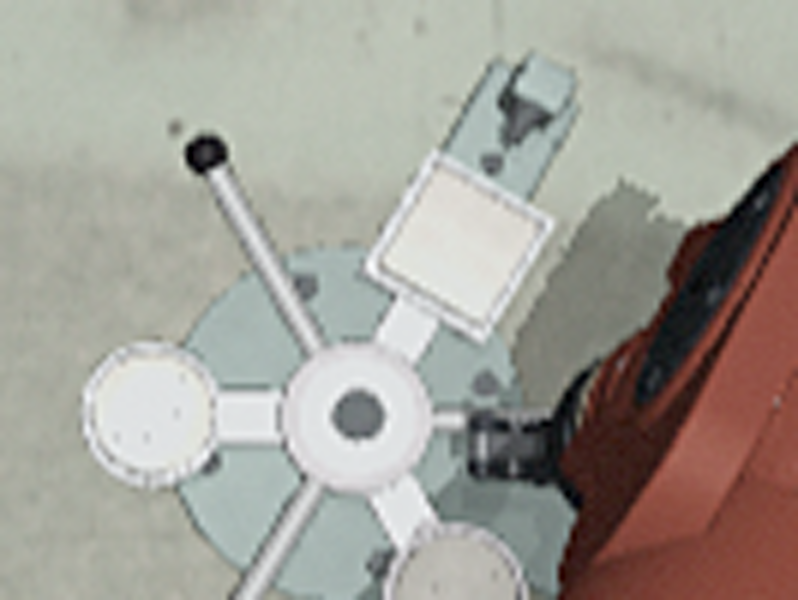

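View pics/s4.png

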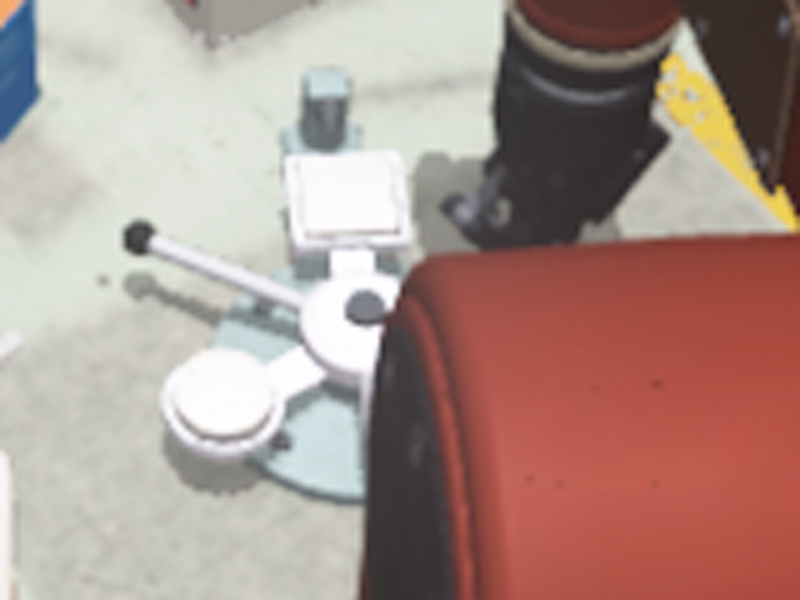

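Run:
```python
from h import *
c=get_calibration("top")
A=lambda x,y,z:atz(c,(330+(x-2.5)/6,180+(y-2.5)/6),z)[:2]
ang=lambda q:np.degrees(np.arctan2(*(q-H)[::-1]))
q=A(207,153,.049);print(np.linalg.norm(q-H),"ball",ang(q)-60)
C=np.array([A(*u,.05) for u in[(438,152),(553,222),(482,340),(365,270)]]);m=C.mean(0)
print("ctr",m,np.linalg.norm(m-H),ang(m))
for i in range(4):
    d=C[(i+1)%4]-C[i];print(np.linalg.norm(d),np.degrees(np.arctan2(d[1],d[0]))%90)
m=A(150,414,.05);print("round",np.linalg.norm(m-H),ang(m)-120)
```

```text
0.12759461400798644 ball -32.60610738118442
ctr [ 0.65060401 -0.1304318 ] 0.08531138070645257 -33.05438595769079
0.056551447030516705 57.064306753955066
0.058532396058344906 57.474774870622866
0.057096158569484655 57.646581349607175
0.05911125677560798 56.945627656356045
round 0.08544218053320317 -32.02162334845433
```

Request:
carry_out:
  series:
    - [[0, -0.2, 1], [-0.5, 0, 0], 0]
    - [[0, -0.4, 2], [-1, 0, 0], 0]
    - [[0, -0.5, 2.5], [-1.4, 0, 0], 0]
    - [[0, -0.5, 2.5], [-1.4, 0, 0], 0]
    - [[0, -0.5, 2.5], [-1.4, 0, 0], 0]
    - [[0, 0, -8], [0, 0, 0], 0]
    - [[0, 0, -16], [0, 0, 0], 0]
    - [[-10, 0, -16], [0, 0, 0], 0]
    - [[-40, 0, -16], [0, 0, 0], 0]
    - [[-75, 0, -16], [0, 0, 0], 0]
    - [[-100, 0, -16], [0, 0, 0], 0]
    - [[-100, 0, -16], [0, 0, 0], 0]

```text
time: 6.12
eef_pos: [0.5435, -0.1813, 0.1432]
orientation: [-0.491, 1.561, -0.551]
wrist_force: [0.9, -0.8, 1.1]
gripper_width: 0.0007
```

Run:
```python
from h import *
s=get_state();print(s["eef_pos"],s["wrist_force"])
# place for viewing: back off toward robot's front right
t=pose((.40,-.16),.25,90);print(rel(t,s),s["joint_pos"])
```

```text
[ 0.54349579 -0.18132833  0.14316084] [ 0.94602656 -0.79490225  1.11020002]
([-108.1, 12.3, -143.6], [-3.4, 0.5, 0.3]) [-5.50192779e-01  1.05762547e-02 -1.59336001e-01  1.39119442e+00
 -3.13636642e-06 -4.90595605e-01]
```

```bash
cat >> h.py <<'E'
P=np.array([.4914,-.2290])
def bpush(phi,off,r=.052,z=.036):
    a=np.radians(phi);e=np.array([np.cos(a),np.sin(a)]);t=np.array([-e[1],e[0]])
    return pose(P+r*e-off*t,z,phi-180)
E
python3 - <<'E'
from h import *
t=bpush(152.6,.028,z=.17);print(t[0],rel(t))
c=get_calibration("top");print("puck",atz(c,(475,325),.016))
E
```

```text
[ 0.45811919 -0.18021078  0.17      ] ([-27.5, -4.1, -85.1], [114.0, 0.6, -0.3])
puck [ 0.3835687  -0.30206425  0.016     ]
```

Request:
carry_out:
  series:
    - [[-10, 0, -5], [7, 0, 0], 0]
    - [[-20, 0, -12], [14, 0, 0], 0]
    - [[-28, 0, -20], [21, 0, 0], 0]
    - [[-28, -1, -28], [28, 0, 0], 0]
    - [[-28, -1, -36], [35, 0, 0], 0]
    - [[-28, -2, -44], [42, 0, 0], 0]
    - [[-28, -2, -52], [49, 0, 0], 0]
    - [[-28, -2, -60], [56, 0, 0], 0]
    - [[-28, -3, -68], [63, 0, 0], 0]
    - [[-28, -3, -76], [70, 0, 0], 0]
    - [[-28, -4, -85], [77, 0, 0], 0]
    - [[-28, -4, -85], [84, 0, 0], 0]

```text
time: 7.12
eef_pos: [0.4547, -0.1786, 0.1644]
orientation: [0.378, 1.57, -1.154]
wrist_force: [0.5, 0.2, 0.6]
gripper_width: 0.0004
```

Request:
carry_out:
  series:
    - [[0, 0, 0], [7, 0, 0], 0]
    - [[0, 0, 0], [14, 0, 0], 0]
    - [[0, 0, 0], [21, 0, 0], 0]
    - [[0, 0, 0], [28, 0, 0], 0]
    - [[0, 0, 0], [30, 0, 0], 0]
    - [[0, 0, 0], [30, 0, 0], 0]
    - [[0, 0, 0], [30, 0, 0], 0]

```text
time: 7.7
eef_pos: [0.4557, -0.1786, 0.1642]
orientation: [1.347, 1.57, -0.7]
wrist_force: [-0.3, 0.1, 0.7]
gripper_width: 0.0003
```

Run:
```python
from h import *
s=get_state();print(s["eef_pos"],s["joint_pos"],rel(bpush(152.6,.028,z=.17),s))
import pickle
p,d=camera("top");crop(p,330,180,133,100,6,"pics/t5.png")
c=get_calibration("wrist");p,d=camera("wrist");cv2.imwrite("pics/w5.png",p[:,:,::-1]);pickle.dump((c,p),open("w5.pkl","wb"))
```

```text
[ 0.45565156 -0.17859709  0.16419099] [-6.41540612e-01 -2.40962107e-01 -3.55059995e-01  1.45604306e+00
 -3.86074130e-05  1.40627691e+00] ([-5.8, 2.9, 0.3], [0.1, 0.0, -0.0])
```

View pics/t5.png

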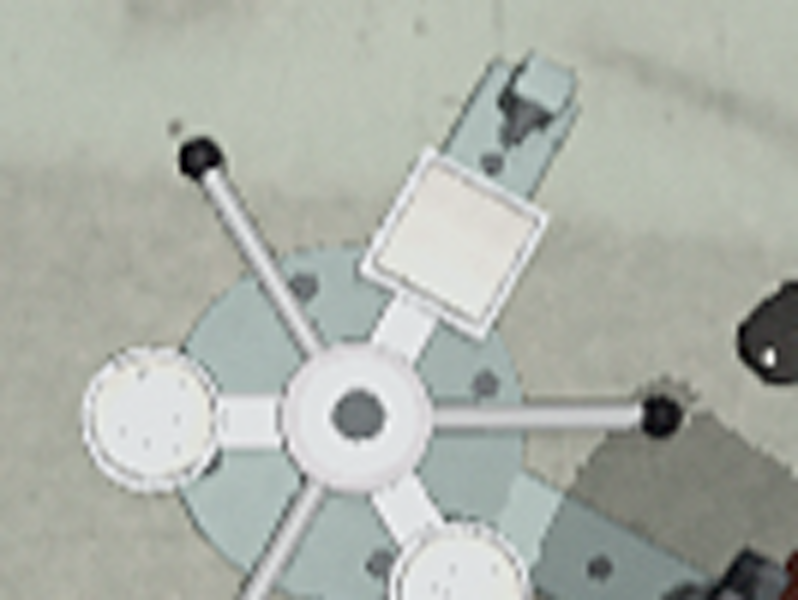

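View pics/w5.png

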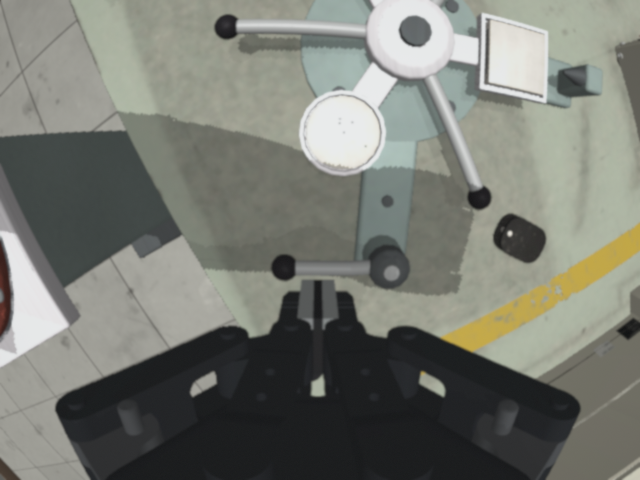

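Run:
```python
import pickle
from h import *
c,p=pickle.load(open("w5.pkl","rb"))
crop(p,360,0,250,150,3,"pics/w5c.png")
c=get_calibration("top")
A=lambda x,y,z:atz(c,(330+(x-2.5)/6,180+(y-2.5)/6),z)[:2]
ang=lambda q:np.degrees(np.arctan2(*(q-H)[::-1]))
q=A(202,157,.049);print("b1",np.linalg.norm(q-H),ang(q)-60)
q=A(661,417,.049);print("b3",np.linalg.norm(q-H),ang(q)+60)
C=np.array([A(*u,.05) for u in[(429,148),(550,215),(482,340),(361,270)]]);m=C.mean(0)
print("ctr",np.linalg.norm(m-H),ang(m))
for i in range(4):
    d=C[(i+1)%4]-C[i];print(np.linalg.norm(d),np.degrees(np.arctan2(d[1],d[0]))%90-90)
m=A(151,420,.05);print("round",np.linalg.norm(m-H),ang(m)-120)
```

```text
b1 0.12713546071368692 -31.39827754963842
b3 0.12877752937209133 -31.013963682475747
ctr 0.0854459317672245 -31.688880732165927
0.05810870640879583 -30.544721619484164
0.060491006239199376 -30.07114346375934
0.0585413759815526 -31.499675779425587
0.059513318284290434 -30.472088729671015
round 0.08502886763403829 -30.3250776063106
```

View pics/w5c.png

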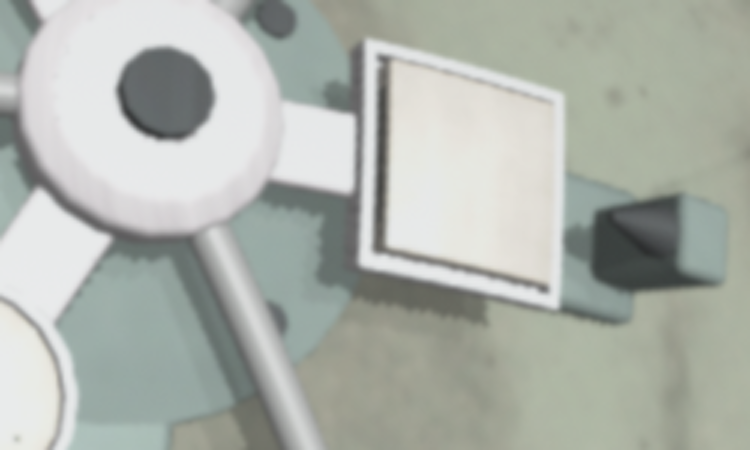

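Run:
```python
import pickle
from h import *
c,p=pickle.load(open("w5.pkl","rb"))
W=lambda x,y,z:atz(c,(360+(x-1)/3,(y-1)/3),z,True)[:2]
hub=W(166,93,.069);C=np.array([W(*u,.05) for u in[(366,38),(563,95),(558,308),(360,266)]]);m=C.mean(0)
tip=W(611,213,.048);post=W(703,240,.057)
a=lambda q,h:np.degrees(np.arctan2(*(q-h)[::-1]))
for h in(hub,):
  print("hub",h,"tray",m,np.linalg.norm(m-h),a(m,h),"tip",np.linalg.norm(tip-h),a(tip,h),"post",np.linalg.norm(post-h),a(post,h), "tray->tip",a(tip,m),a(post,m),np.linalg.norm(tip-m))
for i in range(4):
    d=C[(i+1)%4]-C[i];print(np.linalg.norm(d),np.degrees(np.arctan2(d[1],d[0]))%90-90)
s2=atz(c,(227,26),.049,True)[:2];s3=atz(c,(479,197),.049,True)[:2]
for s,o in((s2,180),(s3,300)):print("spoke",np.linalg.norm(s-hub),(a(s,hub)-o)%360-360)
piv=atz(c,(391,268),.059,True)[:2];bb=atz(c,(284,267),.051,True)[:2];print("piv",piv,np.linalg.norm(piv-hub),a(piv,hub)+90,"lever",a(bb,piv),np.linalg.norm(bb-piv))
```

```text
hub [ 0.57641331 -0.0826777 ] tray [ 0.65064196 -0.12583453] 0.08586271396470277 -30.173889610753324 tip 0.1339681978711546 -30.07223813427984 post 0.16131382797675667 -30.841621600773585 tray->tip -29.890803240176496 -31.601374369356588 0.04810586023056624
0.05978892703292676 -31.28880173767473
0.05943003362288834 -30.9136223477375
0.059660510811979116 -30.543763430514446
0.060206793689590976 -30.791451889898497
spoke 0.12698014752687253 -31.51091085541242
spoke 0.12709184721570455 -30.350063029320552
piv [ 0.49166055 -0.22423143] 0.16498632778762645 -30.910309934539725 lever 154.08829179086248 0.07756282536011477
```

The two cameras agree: tray and pointer azimuth match within about 0.4° (0.6 mm). Next is the brake, starting by lowering the fingers on the carousel side of the lever.

Request:
carry_out:
  series:
    - [[30, 2, 0], [0, 0, 0], 0]
    - [[60, 3, 0], [0, 0, 0], 0]
    - [[90, 3, 0], [0, 0, 0], 0]
    - [[115, 3, 0], [0, 0, 0], 0]
    - [[128, 3, 0], [0, 0, 0], 0]
    - [[128, 3, 0], [0, 0, 0], 0]
    - [[128, 3, 0], [0, 0, 0], 0]

```text
time: 8.38
eef_pos: [0.4578, -0.1796, 0.0357]
orientation: [-1.673, 1.57, 2.561]
wrist_force: [0.3, -0.2, 0.9]
gripper_width: -0.0
```

Run:
```python
from h import *
s=get_state();print(s["eef_pos"],s["wrist_force"])
for phi,off in [(152.6,.0165)]+[(152.6+a,.0165) for a in range(4,44,4)]+[(194.7,.0165)]:
    print(phi,rel(bpush(phi,off),s))
p,d=camera("wrist");crop(p,160,120,320,240,2,"pics/w6.png")
```

```text
[ 0.45782984 -0.17960895  0.0357046 ] [ 0.32588637 -0.16399211  0.86701321]
152.6 ([-0.3, 0.5, 11.9], [0.0, -0.0, 0.1])
156.6 ([-0.3, -0.5, 15.6], [-4.0, -0.0, 0.1])
160.6 ([-0.3, -1.3, 19.3], [-8.0, -0.0, 0.1])
164.6 ([-0.3, -1.8, 23.1], [-12.0, -0.0, 0.1])
168.6 ([-0.3, -2.0, 26.9], [-16.0, -0.0, 0.1])
172.6 ([-0.3, -2.0, 30.7], [-20.0, -0.0, 0.1])
176.6 ([-0.3, -1.7, 34.5], [-24.0, -0.0, 0.1])
180.6 ([-0.3, -1.1, 38.2], [-28.0, -0.0, 0.1])
184.6 ([-0.3, -0.3, 42.0], [-32.0, -0.0, 0.1])
188.6 ([-0.3, 0.8, 45.6], [-36.0, -0.0, 0.1])
192.6 ([-0.3, 2.1, 49.2], [-40.0, -0.0, 0.1])
194.7 ([-0.3, 2.9, 51.0], [-42.1, -0.0, 0.1])
```

View pics/w6.png

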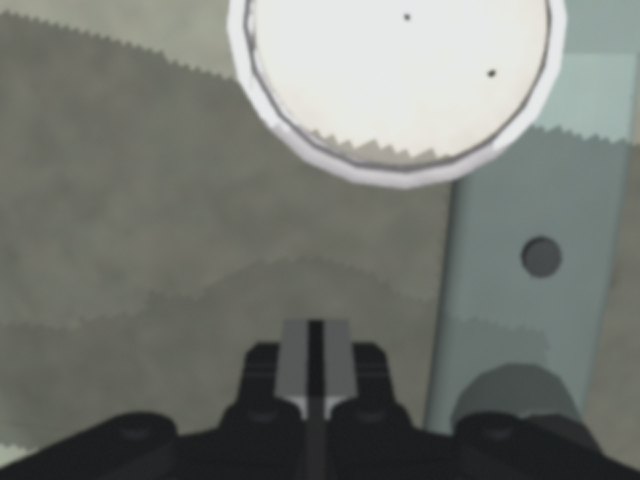

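The fingers are down between the round tray and the lever, clear of both. I'll start pushing.

Request:
carry_out:
  series:
    - [[0, 0.5, 6], [0, 0, 0], 0]
    - [[0, 0.5, 11], [0, 0, 0], 0]
    - [[0, -0.5, 15], [-4, 0, 0], 0]
    - [[0, -1.3, 19], [-8, 0, 0], 0]
    - [[0, -1.8, 23], [-12, 0, 0], 0]
    - [[0, -2, 27], [-16, 0, 0], 0]
    - [[0, -2, 31], [-20, 0, 0], 0]
    - [[0, -1.7, 34.5], [-24, 0, 0], 0]
    - [[0, -1.1, 38], [-28, 0, 0], 0]
    - [[0, -0.3, 42], [-32, 0, 0], 0]
    - [[0, 0.8, 45.6], [-36, 0, 0], 0]
    - [[0, 0.8, 45.6], [-36, 0, 0], 0]

```text
time: 9.43
eef_pos: [0.4382, -0.222, 0.0369]
orientation: [0.731, 1.569, -0.688]
wrist_force: [-0.7, 0.6, -0.3]
gripper_width: 0.0001
```

Run:
```python
from h import *
s=get_state();print(s["eef_pos"],s["wrist_force"])
for phi in(188.6,192,194.7,196,198):
    print(phi,rel(bpush(phi,.0165),s))
```

```text
[ 0.43815348 -0.22196224  0.03691286] [-0.69469495  0.64407247 -0.34276173]
188.6 ([0.9, -0.4, -1.6], [0.1, 0.1, -0.1])
192 ([0.9, -1.3, 1.5], [-3.3, 0.1, -0.1])
194.7 ([0.9, -1.9, 4.0], [-6.0, 0.1, -0.1])
196 ([0.9, -2.1, 5.3], [-7.3, 0.1, -0.1])
198 ([0.9, -2.4, 7.1], [-9.3, 0.1, -0.1])
```

Request:
carry_out:
  series:
    - [[0, -0.5, 1], [-1.5, 0, 0], 0]
    - [[0, -1, 2], [-3, 0, 0], 0]
    - [[0, -1.4, 3], [-4.5, 0, 0], 0]
    - [[0, -1.7, 4], [-6, 0, 0], 0]
    - [[0, -1.7, 4], [-6, 0, 0], 0]
    - [[0, -1.7, 4], [-6, 0, 0], 0]

```text
time: 9.93
eef_pos: [0.4369, -0.2254, 0.0364]
orientation: [0.295, 1.57, -1.024]
wrist_force: [1.4, -0.2, -0.2]
gripper_width: -0.0002
```

Run:
```python
from h import *
s=get_state();print(s["eef_pos"],s["wrist_force"],s["torque"])
for phi in(192,194.7,196,198):
    print(phi,rel(bpush(phi,.0165),s))
```

```text
[ 0.43692353 -0.22537639  0.03635754] [ 1.37856936 -0.18760388 -0.20349759] [-0.05177842  0.01350072  0.02339696]
192 ([0.4, 0.6, -1.6], [2.4, 0.1, -0.0])
194.7 ([0.4, -0.2, 0.8], [-0.3, 0.1, -0.0])
196 ([0.4, -0.6, 2.0], [-1.6, 0.1, -0.0])
198 ([0.4, -1.1, 3.9], [-3.6, 0.1, -0.0])
```

Not at the stop yet, so I'll go in small steps and watch the force.

Request:
carry_out:
  series:
    - [[0, 0, 0.5], [-0.5, 0, 0], 0]
    - [[0, -0.2, 1], [-1, 0, 0], 0]
    - [[0, -0.2, 1.5], [-1, 0, 0], 0]
    - [[0, -0.2, 1.5], [-1, 0, 0], 0]

```text
time: 10.27
eef_pos: [0.4369, -0.2262, 0.0359]
orientation: [-3.111, 1.57, 1.872]
wrist_force: [-1.3, 2.6, 2.7]
gripper_width: 0.0004
```

Request:
carry_out:
  series:
    - [[0, 0, 0.5], [0, 0, 0], 0]
    - [[0, 0, 1], [0, 0, 0], 0]
    - [[0, 0, 1], [0, 0, 0], 0]

```text
time: 10.52
eef_pos: [0.4369, -0.2264, 0.0357]
orientation: [-3.074, 1.569, 1.91]
wrist_force: [-2.9, 7.2, 4.7]
gripper_width: 0.0004
```

Request:
carry_out:
  series:
    - [[0, 0, 0.5], [0, 0, 0], 0]
    - [[0, 0, 0.8], [0, 0, 0], 0]
    - [[0, 0, 0.8], [0, 0, 0], 0]

```text
time: 10.77
eef_pos: [0.4369, -0.2264, 0.0357]
orientation: [-3.084, 1.567, 1.9]
wrist_force: [-2.8, 10.4, 8.3]
gripper_width: -0.0002
```

Force is rising to 10 N while the position stays put, so the lever is at its end stop. I'll back off, lift and look.

Request:
carry_out:
  series:
    - [[0, 0, -4], [0, 0, 0], 0]
    - [[0, 0, -10], [0, 0, 0], 0]
    - [[0, 0, -16], [0, 0, 0], 0]
    - [[0, 0, -16], [0, 0, 0], 0]
    - [[-20, 0, -16], [0, 0, 0], 0]
    - [[-55, 0, -16], [0, 0, 0], 0]
    - [[-90, 0, -16], [0, 0, 0], 0]
    - [[-125, 0, -16], [0, 0, 0], 0]
    - [[-140, 0, -16], [0, 0, 0], 0]
    - [[-140, 0, -16], [0, 0, 0], 0]
    - [[-140, 0, -16], [0, 0, 0], 0]

```text
time: 11.68
eef_pos: [0.4337, -0.2133, 0.1766]
orientation: [0.472, 1.568, -0.827]
wrist_force: [-0.1, 0.2, -0.5]
gripper_width: -0.0001
```

Run:
```python
from h import *
import pickle
s=get_state();print(s["eef_pos"],s["wrist_force"])
p,d=camera("top");crop(p,330,180,133,100,6,"pics/t7.png");cv2.imwrite("pics/t7f.png",p[:,:,::-1])
c=get_calibration("wrist");p,d=camera("wrist");cv2.imwrite("pics/w7.png",p[:,:,::-1]);pickle.dump((c,p),open("w7.pkl","wb"))
```

```text
[ 0.43369043 -0.21328469  0.17661338] [-0.12375132  0.16488554 -0.52043212]
```

View pics/t7.png

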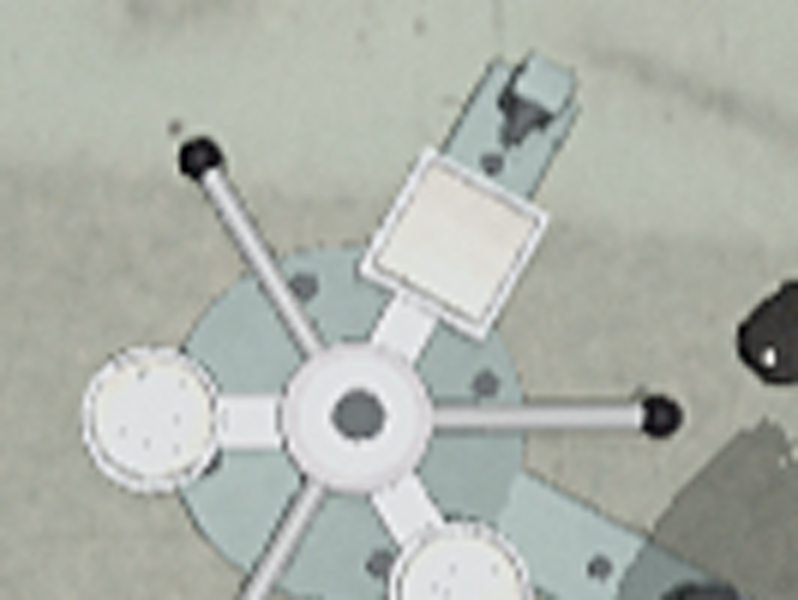

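View pics/w7.png

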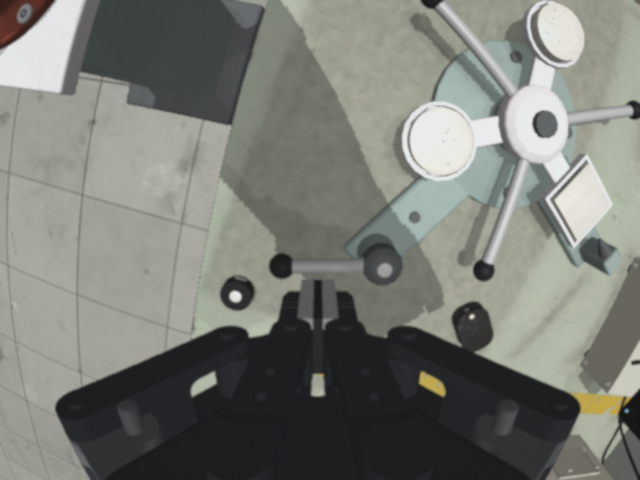

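Run:
```python
import pickle
from h import *
c,p=pickle.load(open("w7.pkl","rb"))
a=lambda q,h:np.degrees(np.arctan2(*(q-h)[::-1]))
W=lambda u,v,z:atz(c,(u,v),z,True)[:2]
piv=W(384,268,.059);bb=W(281,266,.051);hub=W(545,124,.069)
print(piv,bb,"lever",a(bb,piv)%360,np.linalg.norm(bb-piv),"stand yaw",a(piv,hub)+90,"tray by spokes",a(W(484,270,.049),hub)+60-0, np.linalg.norm(piv-hub))
# puck position w: 
print("puck",W(237,293,.016))
```

```text
[ 0.48946965 -0.22650614] [ 0.41475258 -0.24848138] lever 196.3892819491754 0.0778816576689302 stand yaw -30.97907373244658 tray by spokes -29.60928169997868 0.16724379010822676
puck [ 0.38217255 -0.29816703]
```

```bash
python3 -c "
from station import *
print(finish_job(),get_state()['time'])"
```

```text
the job is handed in; nothing more can be done
the job is handed in; nothing more can be done
```

The square tray now stands in front of the pointer, the brake lever is at its end stop, and the job was handed in at about 12 s.

- **Carousel:** I turned it about 68.5° anticlockwise by pushing on spoke 3. Averaging several image measurements, the tray stood at about −31.2° from the top camera, against −31.15° for the pointer line. The wrist camera gave about −30.8° against −30.7°. Single readings scattered by about ±0.8°.
- **Brake lever:** I then pushed it outward until the fingertip stopped moving and the force rose to about 10 N. The wrist camera read 196.4° for the lever; the end stop should be at about 194.8°. The same camera also read about 1.5° high for the lever before the push, so I take the lever to be at its stop.
- **Last check:** After the fingers were lifted clear, the top picture showed the carousel as it was before the brake push. In the final pictures the puck, loupe and round trays had not visibly moved. I did not check the tape roll, oil bottle, bar end or tweezers individually, but the arm was never near them.
- **A check that disagreed:** One last wrist-camera reading, from a single spoke, put the tray at −29.6° with the pointer line at −31.0°. I put that down to the oblique fisheye view, because the same spoke gave −31.0° from the top camera.

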